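# Open the lens-cleaning bath: stop it, take off its lid, reset the stop

### The arm

A 6-joint arm with a two-finger parallel gripper is mounted at the origin on the work surface. World frame = base frame: x ahead of the robot, y to its left, z up, the work surface at z = 0. Lengths are in m, angles in rad, forces in N, time in s.
With the tool pointing down it reaches from about 0.35 to 0.775 m from the base axis. Payload 7.3 kg.
Tool frame: the origin (TCP) lies midway between the tips of the shut fingers; the grasp point (between the pads) lies 19 mm behind it (tcp_to_grasp is the distance from the TCP to the grasp point, in m); z points along the fingers, y is the line along which they close (so a half turn about z gives the same grasp; the last joint's range is limited). The gripper opens to 92 mm and grips with 3 to 60 N. Pads are 19 mm wide; open, the fingers measure 130 mm over their backs; the gripper's body (75 mm by 190 mm) begins 47 mm behind the grasp point.
Start: joints at [1.085, 0.342, 1.524, -0, 1.275, -0.146], TCP at [0.175, 0.495, 0.227] pointing down, gripper open.
Joint ranges: [-2.53, 2.53], [-0.77, 2.02], [0.04, 2.7], [-1, 4.14], [0.28, 2.66], [-3.11, 3.11]. Speed limits (rad/s): [2.57, 2.57, 3.14, 3.14, 3.14, 3.14].

### API

Orientations are given as [roll, pitch, yaw] about the fixed x, y, z axes, in that order (R = Rz(yaw) Ry(pitch) Rx(roll)).
In Python, from cell import observe, read_camera, calibration, hand_in, tcp_to_grasp gives the robot as it stands.
- The arm moves only by the tool send_rows, never from a script. Its argument "targets" is a list of rows, each a list of 5 numbers: the opening, from 0 (shut) to 1 (fully open), then the shift along the world's x, y, z in m, then the turn about the world's z in rad. A call has 1 to 5 rows; each row shifts and turns the commanded pose from where the row before left it; what a row does not reach is not made up. A row lasts 1/10 s, in which the tool goes at most 50 mm and 8.59 degrees, less where a joint would pass 70% of its speed; a pose out of reach is approached as far as the arm can. A call is refused whole if a number of a shift passes 0.05 or a number of a turn 0.15, either way. A call with a gripper value outside its range is refused whole. The fingers move at their own pace and stop on an object; "grip_force" is the grip in N (left out, the last holds). Time passes only in rows, so rows that do not move let the fingers close. It gives the time, the measured TCP pose, the force, the opening and the grip force at its end, in the units of the state.
- observe(): the state, without advancing time (a new reading comes with each control period).
- read_camera(name): name is "scene" or "top" or "wrist"; returns (picture, depth): 480x640x3 uint8, red, green, blue; 480x640 float32, m along the optical axis (not along the pixel's ray), 0 where there is no reading.
- calibration(name): a dict with "intrinsics" (3x3 intrinsics, pixels), "k1" (the pictures are not rectified: a ray, as slopes to the right and down, at radius r is drawn at 1 + k1 r^2 times it, then the intrinsics apply), "world_to_cam" (4x4, takes a point from world to camera coordinates); the wrist camera has in their place "hand_eye" (4x4, takes a point from camera to tool coordinates, whose origin is the TCP and whose axes are the flange's). Camera axes: x right, y up, looking along -z (the intrinsics and any distortion apply to the point x, -y, -z); pixel columns grow to the right and rows downward; lengths in m; the calibration is good to about 2 mm. A picture is of the moment at which its call begins: read the wrist's pose just before it. calibration takes no time and is no camera call.
- hand_in(): hands the job in; it is judged then, once.
The state is a dict: "time": time; "qpos": joint angles; "qvel": joint speeds; "joint_efforts": joint torques, N m; "tool_pos": TCP position; "tool_rot": TCP orientation; "contact_force": force on the tool from outside, world axes, zero at the start; "torque": the same for the moment, N m; "opening": finger opening in m; "grip_force": force on a finger pad.
Only numpy, scipy, OpenCV 4.12 (cv2) and the standard library are available. Lean on these libraries where they do the work, as an engineer would, in place of code of your own. Each camera call takes 0.05 s, during which the arm holds its last target. There are 200 camera calls.

### The job

Make the lens-cleaning bath ready for unloading: push its mushroom stop fully down until it latches, then lift the loose lid off by its knob, keep it level, and lay it gently in the plywood tray, flat with the knob up and wholly inside the tray's rim. Only when the lid has been let go there, turn the mushroom head clockwise until it pops back up, and let go of it. Leave the spectacle case, jar and parts bin where they are.

Things in the scene. Friction and masses are not known exactly. Their poses are not given: they have to be found in the camera images.
- bath: Lens-cleaning bath, a white unit fixed to the bench, 190 mm (x) by 310 mm (y). Origin: under it, on the bench; z up. Its +y part (y -25 to 155 mm) is the tank block, 115 mm high, with a round mouth of 130 mm diameter at x 0, y 65 mm. Its -y part is a lower deck, 85 mm high, with the mushroom stop at x 0, y -100 mm.
- lid: Loose round steel lid, about 0.35 kg. Origin: centre of its underside; z up. Plug 120 mm diameter, 12 mm tall (hangs loosely in the tank mouth); flange 152 mm diameter, 5 mm thick; neck 18 mm diameter; black cylindrical knob, 36 mm diameter, 28 to 53 mm above the origin. Origin is 103 mm above the bench in place on the tank, 6 mm when lying in the tray.
- lid_knob (a point): Centre of the lid's knob, 40.5 mm above the lid's origin: the point to grip.
- tray: The square plywood tray, fixed to the bench, open on top: 210 by 210 mm outside, 198 by 198 mm inside, rim 18 mm above the bench, floor 6 mm thick. Origin: under its centre, on the bench; x and y along its sides.
- stop_top (a point): Centre of the top of the mushroom stop's black round head: 48 mm diameter, 24 mm tall, on a 24 mm stem; top 144 mm above the bench when up, about 135 mm latched. Under the latched head are about 18 mm of free space above a grey collar (54 mm diameter, top at 93 mm). A white line on the head turns with it.
- stop_press (a joint): How far the mushroom head is pressed down, m: 0 when up, 0.012 at the bottom. Pushed to the bottom (about 4 N, straight down on the middle) it latches and stays at about 0.009 when let go; turning the head frees it and a spring lifts it back to 0.
- stop_turn (a joint): Angle of the mushroom head about its upright axis, rad, growing clockwise seen from above. About -0.1 when up. As it latches, a spring turns it by itself to about -0.5. Turned clockwise by hand past about 0.1 (it stops at 0.35) and let go, the head pops up.
- case: Bystander: black spectacle case, 62 by 160 mm, 45 mm high, loose. Origin: centre of its underside.
- jar: Bystander: jar, 68 mm diameter, 90 mm high, loose. Origin: centre of its underside.
- bin: Bystander: plywood parts bin, 130 by 90 mm, 60 mm high, loose. Origin: centre of its underside.
Mind the look-alikes: they are no part of the job. Of the things like the lid, leave any that is red; of the rest the smaller one is meant.

How it is judged:
On the way, in this order (a step that is already met when the one before it is completed fails the run):
1. the mushroom stop is pushed down and latched, and let go (value of joint stop_press above 0.0065 m and value of joint stop_turn below -0.2 rad and contact force between the fingers and stop_turn below 0.2 N), for 0.2 s.
2. the lid lies flat in the tray, knob up, let go (x of lid in the frame of tray between -0.024 and 0.024 m and y of lid in the frame of tray between -0.024 and 0.024 m and z of lid in the frame of tray between 0.002 and 0.01 m and angle between lid's own z axis and vertical below 0.06 rad and linear speed of lid below 0.02 m/s and contact force between the fingers and lid below 0.1 N), for 0.3 s.
3. the mushroom stop has been turned and has popped up (value of joint stop_press below 0.003 m), for 0.2 s.
At the end, for the whole second after the job is handed in: The lid lies in the tray, flat (within 0.06 rad of level, knob up), on the tray's floor (origin within 4 mm of it) and its centre within 24 mm of the tray's centre along each side, let go and at rest; the mushroom stop is up again (pressed less than 3 mm) (all of step 2 and value of joint stop_press below 0.003 m); the robot touches nothing.
It fails at once if the lid is tipped by more than about 30 degrees (angle between lid's own z axis and vertical above 0.52 rad).
It fails at once if the lid is dropped from more than about 2 cm (contact force between the fingers and lid below 0.1 N and linear speed of lid above 0.63 m/s).
It fails at once if a bystander is moved by more than 3 cm (distance of any of case, jar, bin from where it was at the start of the episode above 0.03 m).
It also fails if it takes over 64 s, if anything falls off the work surface, if the arm or the gripper's body presses on something with over 40 N, if the wrist force passes 120 N, or if a joint passes its speed limit or range.

## Working session

There is one attempt and no reset: what is moved stays moved. The work goes in short steps, Python scripts to look and compute and a tool call to move; the robot and the scene stay as the last step left them, time stands still between calls to the robot, and variables do not carry over. Pictures are saved under pics/ and viewed, at most 10 in all, crops included, and the job is handed in when it is done.

Besides the shell and the picture viewer there is one more tool, called after ">>>" by a JSON object that holds its "op" and its "data", one argument or row to a line. send_rows: Moves the arm, as the interface text tells. Its arguments: {"type":"object","properties":{"targets":{"type":"array","items":{"type":"array","items":{"type":"number"}}},"grip_force":{"type":"number"}},"required":["targets"]}

```bash
mkdir -p pics; cat > h.py <<'E'
import numpy as np, cv2
from cell import *
def ray(name,u,v):
    c=calibration(name);K=np.array(c["intrinsics"]);k=c["k1"]
    d=np.array([(u-K[0,2])/K[0,0],(v-K[1,2])/K[1,1]]);s=d.copy()
    for _ in range(20): s=d/(1+k*(s@s))
    return np.array([s[0],-s[1],-1.])
def pose(name):
    c=calibration(name)
    if "world_to_cam" in c: return np.linalg.inv(np.array(c["world_to_cam"]))
    from scipy.spatial.transform import Rotation as R
    o=observe();T=np.eye(4);T[:3,:3]=R.from_euler('xyz',o["tool_rot"]).as_matrix();T[:3,3]=o["tool_pos"]
    return T@np.array(c["hand_eye"])
def plane(name,u,v,z,T=None):
    T=pose(name) if T is None else T
    d=T[:3,:3]@ray(name,u,v);p=T[:3,3];return p+d*(z-p[2])/d[2]
def deep(name,u,v,depth,T=None):
    T=pose(name) if T is None else T
    return T[:3,:3]@(ray(name,u,v)*depth[int(v),int(u)])+T[:3,3]
E
python3 - <<'E'
from h import *
print(observe())
for n in("top","scene"):
    a,d=read_camera(n);cv2.imwrite(f"pics/{n}.png",a[:,:,::-1]);np.savez(n,a=a,d=d)
    print(n,pose(n)[:3,3])
E
```

```text
{'time': 0.0, 'qpos': array([ 1.08500184e+00,  3.42751330e-01,  1.52505965e+00, -1.41597766e-05,
        1.27536836e+00, -1.46022812e-01]), 'qvel': array([ 0.00061731, -0.00046739,  0.00112823,  0.00082182, -0.00157997,
       -0.0007634 ]), 'joint_efforts': array([ 5.08998983e-04, -4.31231582e+01, -2.44217920e+01,  7.17360084e-02,
        5.59050974e-02, -1.51957056e-04]), 'tool_pos': array([0.1747646 , 0.49461403, 0.22601523]), 'tool_rot': array([-3.14002088e+00, -2.17474560e-04,  2.80182494e+00]), 'contact_force': array([ 0.35114872, -2.24056235, -0.71676505]), 'torque': array([0.03511076, 0.0523422 , 0.06140124]), 'grip_force': 0.0, 'opening': 0.09187032430875827}
top [0.4195724  0.00855575 1.32037174]
scene [ 1.41472338 -0.76492639  1.31950557]
```

View pics/top.png

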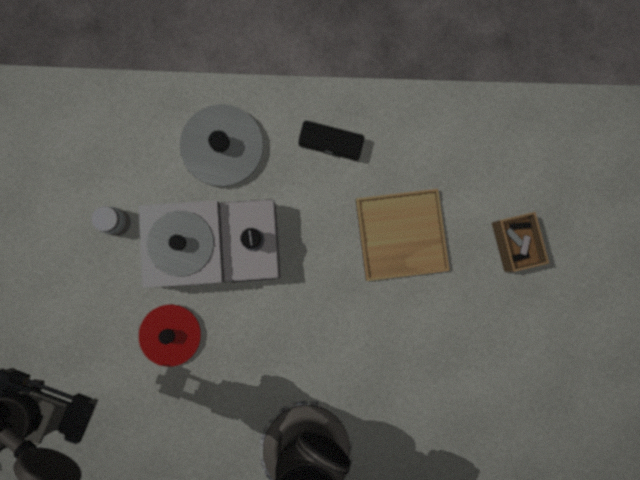

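View pics/scene.png

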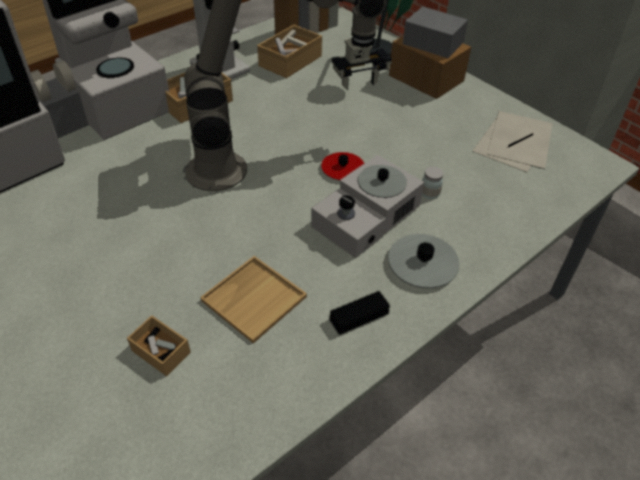

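Top view: the lid-like things are a large grey lid on the bench (knob 219,141), a grey lid on the white tank (knob 177,242) and a red lid (167,337). The smaller non-red one, on the tank, is the one I want. The stop head is at (251,239), the tray centre about (404,235), the jar (108,221), the case (332,140) and the bin (520,242). I'll measure these and check the choice in a close crop.

```bash
python3 - <<'E'
from h import *
z=np.load("top.npz");a,d=z["a"],z["d"];T=pose("top")
hsv=cv2.cvtColor(a,cv2.COLOR_RGB2HSV)
def blob(mask,x0,y0,x1,y1):
    m=np.zeros_like(mask);m[y0:y1,x0:x1]=mask[y0:y1,x0:x1]
    cs,_=cv2.findContours(m,cv2.RETR_EXTERNAL,cv2.CHAIN_APPROX_NONE);return max(cs,key=cv2.contourArea)
dark=((hsv[...,2]<45)*255).astype(np.uint8)
for n,b,h in(("knob",(155,225,195,260),.156),("stop",(235,222,270,256),.144),("biglid knob",(200,125,240,160),.06)):
    c=blob(dark,*b);(u,v),r=cv2.minEnclosingCircle(c);M=cv2.moments(c)
    print(n,u,v,r,M["m10"]/M["m00"],M["m01"]/M["m00"],plane("top",u,v,h,T),"depth pt",deep("top",u,v,d,T), "diam",2*r*(1.32-h)/calibration("top")["intrinsics"][0][0])
wood=cv2.inRange(hsv,(8,60,60),(30,255,255))
c=blob(wood,345,180,460,290);bx=cv2.boxPoints(cv2.minAreaRect(c));P=np.array([plane("top",u,v,.018,T) for u,v in bx])
print("tray",bx.round(1).tolist(),P.round(4).tolist(),P.mean(0),[np.linalg.norm(P[i]-P[i-1]) for i in range(4)])
# bath: via depth heights
pts=np.array([[u,v,*deep("top",u,v,d,T)] for v in range(190,300,1) for u in range(130,290,1) if d[v,u]>0])
for lo,hi in((.108,.12),(.08,.092)):
    s=pts[(pts[:,4]>lo)&(pts[:,4]<hi)];r=cv2.minAreaRect(s[:,2:4].astype(np.float32));print("bath",lo,np.percentile(s[:,4],[5,50,95]),r,np.degrees(0),cv2.boxPoints(r).round(3).tolist())
for n,(u,v) in dict(lidflange=(177,262),jar=(108,221),case=(332,138),biglid=(219,170),deck=(265,265)).items(): print(n,deep("top",u,v,d,T))
cr=cv2.resize(a[180:310,80:310,::-1],None,fx=3,fy=3,interpolation=cv2.INTER_CUBIC);cv2.imwrite("pics/crop.png",cr)
print(pose("wrist"))
E
```

```text
knob 177.7396697998047 241.9049530029297 8.335674285888672 177.6582867783985 242.1145251396648 [0.49289777 0.29943572 0.156     ] depth pt [0.49287832 0.29935857 0.1563088 ] diam 0.03731789156264195
stop 251.6627960205078 238.8023223876953 11.014429092407227 251.70068027210883 238.50183150183148 [0.50496421 0.13712841 0.144     ] depth pt [0.50488149 0.13700386 0.14513951] diam 0.049818734905858926
biglid knob 219.2096710205078 141.2096710205078 11.107685089111328 219.0058293587705 141.11976682564918 [0.74844981 0.23327191 0.06      ] depth pt [0.74520866 0.23105729 0.07242121] diam 0.05382914547456768
tray [[355.20001220703125, 198.0], [439.29998779296875, 187.6999969482422], [449.5, 270.8999938964844], [365.3999938964844, 281.20001220703125]] [[0.6244, -0.1066, 0.018], [0.6566, -0.3198, 0.018], [0.4463, -0.3473, 0.018], [0.4152, -0.1363, 0.018]] [ 0.53562073 -0.22750652  0.018     ] [np.float64(0.21124444460500505), np.float64(0.21567511647018736), np.float64(0.2120863395648102), np.float64(0.213312613070398)]Traceback (most recent call last):
  File "<stdin>", line 15, in <module>
  File "h.py", line 19, in deep
    return T[:3,:3]@(ray(name,u,v)*depth[int(v),int(u)])+T[:3,3]
                     ~~~^^^^^^^^^^
  File "h.py", line 4, in ray
    c=calibration(name);K=np.array(c["intrinsics"]);k=c["k1"]
ValueError: time passes only in moves, steps and waits
```

```bash
sed -i 's/^def ray/import functools\ncalibration=functools.lru_cache(None)(calibration)\ndef ray/' h.py; python3 - <<'E'
from h import *
z=np.load("top.npz");a,d=z["a"],z["d"];T=pose("top")
for n,(u,v) in dict(lidflange=(177,262),tank=(147,278),deck=(265,265),jar=(108,221),case=(332,138),biglid=(219,170),traylow=(405,235)).items(): print(n,deep("top",u,v,d,T).round(4))
z=np.load("scene.npz");b,e=z["a"],z["d"];S=pose("scene")
for n,(u,v),h in(("knob",(383,174),.15),("stop",(347,202),.14)): print(n,deep("scene",u,v,e,S).round(4))
cr=cv2.resize(a[180:310,80:310,::-1],None,fx=3,fy=3,interpolation=cv2.INTER_CUBIC);cv2.imwrite("pics/crop.png",cr)
print(pose("wrist").round(3))
E
```

```text
lidflange [0.4489 0.307  0.1244]
tank [0.4109 0.3759 0.1143]
deck [0.4479 0.11   0.0849]
jar [0.5419 0.4793 0.0915]
case [ 0.7695 -0.0434  0.0441]
biglid [0.6851 0.238  0.0217]
traylow [ 0.5349 -0.2367  0.005 ]
knob [0.503  0.2935 0.1556]
stop [0.5181 0.1325 0.1451]
[[ 0.334 -0.904 -0.268  0.102]
 [ 0.943  0.319  0.097  0.521]
 [-0.002 -0.285  0.958  0.385]
 [ 0.     0.     0.     1.   ]]
```

View pics/crop.png

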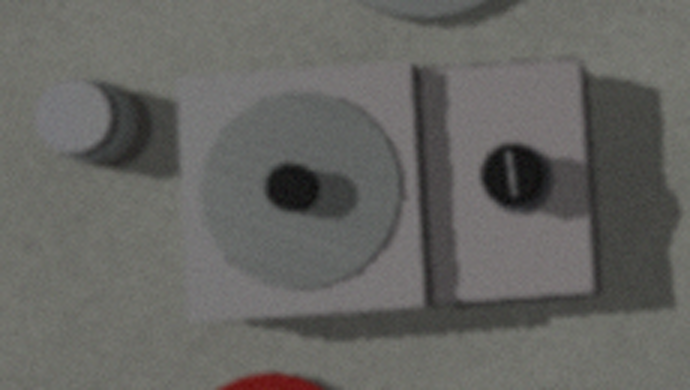

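The crop shows the bare-steel lid in the tank mouth (knob at crop 292,187, so top 177,242). Beside it is the black stop with its white line (crop 515,175). Both are at the expected heights. I'll move above the stop with the fingers shut.

>>> {"op": "send_rows", "data": {
  "targets": [
    [0,0.033,-0.036,0.002,0],
    [0,0.033,-0.036,0.002,0],
    [0,0.033,-0.036,0.002,0],
    [0,0.033,-0.036,0.002,0],
    [0,0.033,-0.036,0.002,0]
  ]
}}

```text
time: 0.6
tool_pos: [0.3407, 0.3134, 0.2366]
tool_rot: [-3.141, -0.0, 2.802]
contact_force: [1.3, -0.0, -0.5]
opening: 0.0564
grip_force: 0.0
```

>>> {"op": "send_rows", "data": {
  "targets": [
    [0,0.033,-0.036,0.002,0],
    [0,0.033,-0.036,0.002,0],
    [0,0.033,-0.036,0.002,0],
    [0,0.033,-0.036,0.002,0],
    [0,0.033,-0.034,0.002,0]
  ]
}}

```text
time: 1.1
tool_pos: [0.5059, 0.1351, 0.2466]
tool_rot: [-3.142, -0.001, 2.801]
contact_force: [1.1, 0.6, 0.1]
opening: 0.0163
grip_force: 0.0
```

>>> {"op": "send_rows", "data": {
  "targets": [
    [0,0,0,0,0],
    [0,0,0,0,0],
    [0,0,0,0,0]
  ]
}}

```text
time: 1.4
tool_pos: [0.504, 0.1377, 0.2464]
tool_rot: [-3.141, -0.001, 2.802]
contact_force: [0.4, 0.7, 0.6]
opening: 0.001
grip_force: 0.0
```

```bash
python3 - <<'E'
from h import *
T=pose("wrist");a,d=read_camera("wrist");cv2.imwrite("pics/w1.png",a[:,:,::-1]);np.savez("w1",a=a,d=d,T=T)
print(observe()["tool_pos"],observe()["opening"])
E
```

```text
[0.50394797 0.13804055 0.24659201] 0.0003454330310698637
```

View pics/w1.png

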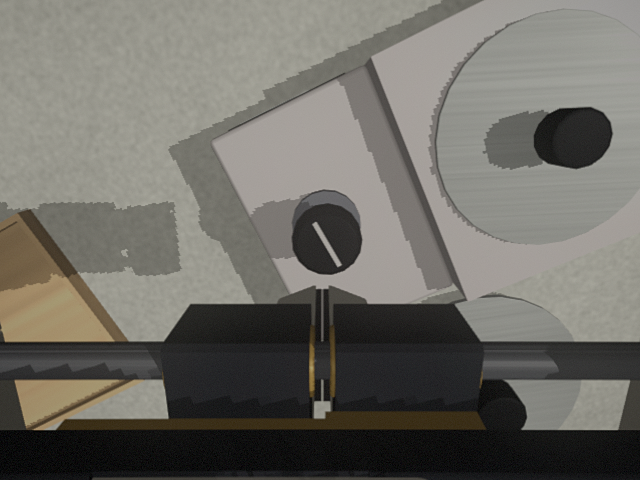

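The wrist view shows the stop head's top at about (327,238), with its white line, and the lid knob at about (578,137). I'll refine both from depth.

```bash
python3 - <<'E'
from h import *
z=np.load("w1.npz");a,d,T=z["a"],z["d"],z["T"]
def pts(x0,y0,x1,y1,lo,hi):
    q=np.array([[u,v,*deep("wrist",u,v,d,T)] for v in range(y0,y1) for u in range(x0,x1) if d[v,u]>0])
    return q[(q[:,4]>lo)&(q[:,4]<hi)]
for n,b,h in(("stop",(280,180,380,290),.144),("knob",(520,95,625,180),.156)):
    q=pts(*b,h-.006,h+.006);(c,r)=cv2.minEnclosingCircle(q[:,2:4].astype(np.float32))
    m=np.zeros((480,640),np.uint8);m[q[:,1].astype(int),q[:,0].astype(int)]=255
    m=cv2.morphologyEx(m,cv2.MORPH_OPEN,np.ones((5,5)));cs,_=cv2.findContours(m,0,1);k=max(cs,key=cv2.contourArea);e=cv2.fitEllipse(k)
    print(n,len(q),q[:,2:5].mean(0),np.median(q[:,4]),c,2*r,e,plane("wrist",*e[0],h,T))
E
```

```text
stop 3705 [0.50523757 0.14080284 0.14376041] 0.1442935502065752 (0.5068660974502563, 0.14013534784317017) 0.04785383120179176 ((326.07598876953125, 240.79576110839844), (66.24828338623047, 68.89392852783203), 88.64546203613281) [0.50515824 0.14076665 0.144     ]
knob 3135 [0.49168147 0.30143384 0.15597445] 0.1562426789967376 (0.4928275942802429, 0.302701473236084) 0.03656158968806267 ((578.6990966796875, 137.76275634765625), (56.1960334777832, 67.28731536865234), 53.14827346801758) [0.49162629 0.30150038 0.156     ]
```

>>> {"op": "send_rows", "data": {
  "targets": [
    [0,0.001,0.001,-0.04,0],
    [0,0,0,-0.035,0],
    [0,0,0,-0.01,0],
    [0,0,0,-0.01,0],
    [0,0,0,-0.005,0]
  ],
  "grip_force": 15
}}

```text
time: 1.95
tool_pos: [0.5062, 0.1386, 0.1472]
tool_rot: [3.141, 0.001, 2.803]
contact_force: [-0.8, 0.5, 0.2]
opening: 0.0006
grip_force: 0.0
```

>>> {"op": "send_rows", "data": {
  "targets": [
    [0,0,0,-0.005,0],
    [0,0,0,-0.005,0],
    [0,0,0,-0.005,0],
    [0,0,0,0,0]
  ]
}}

```text
time: 2.35
tool_pos: [0.507, 0.1382, 0.1327]
tool_rot: [3.14, 0.003, 2.802]
contact_force: [1.3, 0.9, 3.7]
opening: 0.0002
grip_force: 1.9
```

>>> {"op": "send_rows", "data": {
  "targets": [
    [0,0,0,-0.002,0],
    [0,0,0,-0.002,0],
    [0,0,0,0,0],
    [0,0,0,0,0]
  ]
}}

```text
time: 2.75
tool_pos: [0.5073, 0.1383, 0.1318]
tool_rot: [3.139, 0.005, 2.802]
contact_force: [-7.4, -0.5, 27.9]
opening: 0.0003
grip_force: 13.5
```

It has bottomed out. I'll lift off and check the latch.

>>> {"op": "send_rows", "data": {
  "targets": [
    [0,0,0,0.01,0],
    [0,0,0,0.03,0],
    [0,0,0,0.03,0],
    [0,0,0,0.035,0],
    [0,0,0,0,0]
  ]
}}

```text
time: 3.25
tool_pos: [0.5082, 0.1382, 0.2377]
tool_rot: [3.138, 0.008, 2.802]
contact_force: [-0.0, -0.2, -0.2]
opening: 0.0006
grip_force: 0.0
```

>>> {"op": "send_rows", "data": {
  "targets": [
    [0.8,0,0,0,0],
    [0.8,0,0,0,0]
  ]
}}

```text
time: 3.45
tool_pos: [0.5053, 0.1379, 0.2317]
tool_rot: [-3.141, -0.002, 2.802]
contact_force: [1.0, 0.6, 0.4]
opening: 0.0117
grip_force: 0.0
```

```bash
python3 - <<'E'
from h import *
T=pose("wrist");a,d=read_camera("wrist");np.savez("w2",a=a,d=d,T=T)
print(observe()["tool_pos"])
for (u,v) in((318,225),(330,245),(340,232),(326,255)): print(deep("wrist",u,v,d,T).round(4))
o=np.load("w1.npz")["a"]
cv2.imwrite("pics/w2.png",np.hstack([x[150:310,230:430,::-1] for x in(o,a)]))
E
```

```text
[0.50523057 0.13786916 0.23146733]
[0.4929 0.1401 0.1356]
[0.5082 0.1428 0.1351]
[0.502  0.1518 0.1355]
[0.5134 0.1383 0.1361]
```

View pics/w2.png

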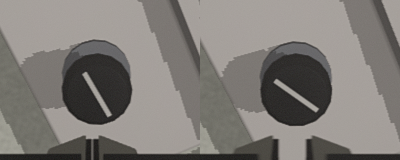

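The head top is now at z 0.135 and the line has turned anticlockwise (crop 97,95 to 296,95), so the stop is latched. Next, the lid.

>>> {"op": "send_rows", "data": {
  "targets": [
    [1,-0.003,0.041,0,0],
    [1,-0.003,0.041,0,0],
    [1,-0.003,0.041,0,0],
    [1,-0.004,0.04,0,0],
    [1,0,0,0,0]
  ]
}}

```text
time: 4.0
tool_pos: [0.4914, 0.305, 0.231]
tool_rot: [-3.141, -0.003, 2.806]
contact_force: [0.3, -0.3, 0.0]
opening: 0.0558
grip_force: 0.0
```

>>> {"op": "send_rows", "data": {
  "targets": [
    [1,0,0,0,0],
    [1,0,0,0,0]
  ]
}}

```text
time: 4.2
tool_pos: [0.4929, 0.3001, 0.2319]
tool_rot: [-3.14, -0.001, 2.801]
contact_force: [-0.1, -0.4, 0.3]
opening: 0.0721
grip_force: 0.0
```

```bash
python3 - <<'E'
from h import *
T=pose("wrist");a,d=read_camera("wrist");K=0
print(observe()["tool_pos"],observe()["opening"])
q=np.array([[u,v,*deep("wrist",u,v,d,T)] for v in range(100,330) for u in range(220,420) if d[v,u]>0])
q=q[(abs(q[:,4]-.156)<.005)&(np.hypot(q[:,2]-.492,q[:,3]-.301)<.03)];print(len(q),q[:,2:].mean(0),cv2.minEnclosingCircle(q[:,2:4].astype(np.float32)))
E
```

```text
[0.49303974 0.29984512 0.23222809] 0.07575322851078395
2639 [0.49118937 0.30371987 0.1562263 ] ((0.49228712916374207, 0.30321991443634033), 0.018021512776613235)
```

>>> {"op": "send_rows", "data": {
  "targets": [
    [1,-0.001,0.002,-0.02,0],
    [1,0,0,-0.03,0],
    [1,0,0,-0.03,0],
    [1,0,0,-0.02,0],
    [1,0,0,-0.005,0]
  ],
  "grip_force": 30
}}

```text
time: 4.75
tool_pos: [0.491, 0.3011, 0.1254]
tool_rot: [-3.138, -0.003, 2.8]
contact_force: [-0.3, 0.3, -0.2]
opening: 0.0914
grip_force: 0.0
```

>>> {"op": "send_rows", "data": {
  "targets": [
    [1,0,0,0,0],
    [0.2,0,0,0,0],
    [0.2,0,0,0,0],
    [0.2,0,0,0,0],
    [0.2,0,0,0,0]
  ]
}}

```text
time: 5.25
tool_pos: [0.4922, 0.3031, 0.1284]
tool_rot: [3.141, 0.001, 2.802]
contact_force: [0.1, 0.5, -1.0]
opening: 0.0639
grip_force: 0.0
```

>>> {"op": "send_rows", "data": {
  "targets": [
    [0.2,0,0,0,0],
    [0.2,0,0,0,0],
    [0.2,0,0,0,0]
  ]
}}

```text
time: 5.55
tool_pos: [0.4919, 0.303, 0.1277]
tool_rot: [3.142, -0.0, 2.802]
contact_force: [-0.4, 0.8, 0.7]
opening: 0.0407
grip_force: 0.0
```

>>> {"op": "send_rows", "data": {
  "targets": [
    [0.2,0,0,0,0],
    [0.2,0,0,0,0],
    [0.2,0,0,0,0],
    [0.2,0,0,0,0]
  ]
}}

```text
time: 5.95
tool_pos: [0.4919, 0.303, 0.1277]
tool_rot: [3.141, -0.0, 2.802]
contact_force: [-0.1, 0.9, -0.1]
opening: 0.0354
grip_force: 30.0
```

>>> {"op": "send_rows", "data": {
  "targets": [
    [0.2,0,0,0.01,0],
    [0.2,0,0,0.015,0],
    [0.2,0,0,0.02,0],
    [0.2,0,0,0.025,0],
    [0.2,0,0,0.02,0]
  ]
}}

```text
time: 6.45
tool_pos: [0.492, 0.3029, 0.2193]
tool_rot: [3.141, 0.0, 2.802]
contact_force: [0.9, 0.4, -3.4]
opening: 0.0351
grip_force: 30.0
```

The lid is gripped (35 mm opening) and clear of the tank. I'll carry it level to the tray.

>>> {"op": "send_rows", "data": {
  "targets": [
    [0.2,0.003,-0.015,0.005,0],
    [0.2,0.003,-0.03,0,0],
    [0.2,0.003,-0.035,0,0],
    [0.2,0.003,-0.035,0,0],
    [0.2,0.003,-0.035,0,0]
  ]
}}

```text
time: 6.95
tool_pos: [0.5063, 0.1508, 0.2221]
tool_rot: [-3.141, -0.001, 2.802]
contact_force: [0.2, -0.8, -2.6]
opening: 0.0354
grip_force: 30.0
```

>>> {"op": "send_rows", "data": {
  "targets": [
    [0.2,0.003,-0.04,0,0],
    [0.2,0.003,-0.04,0,0],
    [0.2,0.003,-0.04,0,0],
    [0.2,0.003,-0.04,0,0],
    [0.2,0.003,-0.04,0,0]
  ]
}}

```text
time: 7.45
tool_pos: [0.521, -0.0493, 0.2222]
tool_rot: [-3.141, -0.001, 2.801]
contact_force: [0.9, -0.2, -2.2]
opening: 0.0353
grip_force: 30.0
```

>>> {"op": "send_rows", "data": {
  "targets": [
    [0.2,0.003,-0.04,0,0],
    [0.2,0.003,-0.04,0,0],
    [0.2,0.003,-0.04,0,0],
    [0.2,0.002,-0.035,0,0],
    [0.2,0.002,-0.026,0,0]
  ]
}}

```text
time: 7.95
tool_pos: [0.5336, -0.2309, 0.2219]
tool_rot: [-3.141, -0.002, 2.8]
contact_force: [0.6, -0.6, -2.2]
opening: 0.0354
grip_force: 30.0
```

>>> {"op": "send_rows", "data": {
  "targets": [
    [0.2,0,0,0,0],
    [0.2,0,0,0,0],
    [0.2,0,0,0,0]
  ]
}}

```text
time: 8.25
tool_pos: [0.5344, -0.2274, 0.2223]
tool_rot: [3.141, -0.001, 2.802]
contact_force: [-0.2, 0.1, -3.1]
opening: 0.0355
grip_force: 30.0
```

```bash
python3 - <<'E'
from h import *
o=observe();print(o["tool_pos"],o["tool_rot"],o["opening"])
T=pose("wrist");a,d=read_camera("wrist");cv2.imwrite("pics/w3.png",a[:,:,::-1]);np.savez("w3",a=a,d=d,T=T)
E
```

```text
[ 0.53438418 -0.22736582  0.22234042] [ 3.14102452e+00 -1.35496161e-03  2.80205297e+00] 0.03552917117074378
```

View pics/w3.png

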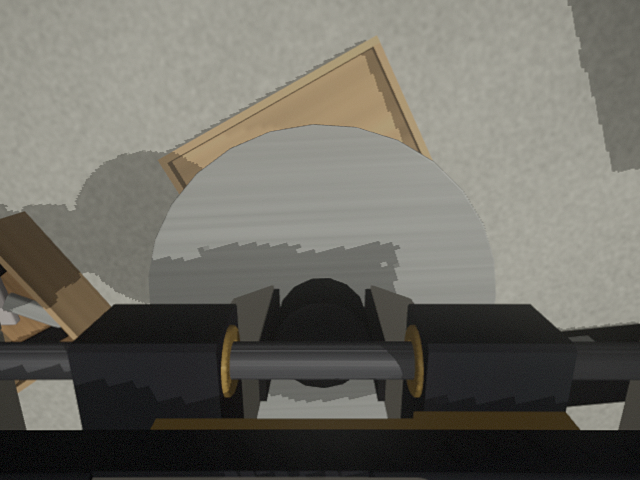

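The wrist view shows the lid level in the grip over the tray, with far tray corners at (377,38) and (161,160). I'll check the tray centre from those.

```bash
python3 - <<'E'
from h import *
T=np.load("w3.npz")["T"]
A=plane("wrist",377,38,.018,T)[:2];B=plane("wrist",161,160,.018,T)[:2];e=B-A;L=np.linalg.norm(e);n=np.array([e[1],-e[0]])/L
if n[0]>0:n=-n
print(A,B,L,(A+B)/2+n*.105)
E
```

```text
[ 0.41856315 -0.13915978] [ 0.44801227 -0.34387983] 0.20682733637939021 [ 0.32935752 -0.25647024]
```

The near-edge corners give a centre of (0.537, -0.227) with the normal pointing away from the robot, which agrees with the top view. I'll lower the lid.

>>> {"op": "send_rows", "data": {
  "targets": [
    [0.2,0.001,0,-0.025,0],
    [0.2,0.001,0,-0.04,0],
    [0.2,0,0,-0.04,0],
    [0.2,0,0,-0.035,0],
    [0.2,0,0,-0.02,0]
  ]
}}

```text
time: 8.8
tool_pos: [0.5356, -0.2261, 0.0599]
tool_rot: [3.141, -0.004, 2.803]
contact_force: [-0.4, 0.6, -3.2]
opening: 0.0354
grip_force: 30.0
```

>>> {"op": "send_rows", "data": {
  "targets": [
    [0.2,0,0,-0.012,0],
    [0.2,0,0,-0.008,0],
    [0.2,0,0,-0.004,0],
    [0.2,0,0,-0.003,0],
    [0.2,0,0,0,0]
  ]
}}

```text
time: 9.3
tool_pos: [0.5373, -0.2281, 0.0363]
tool_rot: [-3.141, 0.001, 2.802]
contact_force: [-0.2, -0.5, -2.9]
opening: 0.0349
grip_force: 30.0
```

>>> {"op": "send_rows", "data": {
  "targets": [
    [0.2,0,0,-0.002,0],
    [0.2,0,0,-0.001,0],
    [0.2,0,0,-0.001,0],
    [0.2,0,0,-0.001,0],
    [0.2,0,0,0,0]
  ]
}}

```text
time: 9.8
tool_pos: [0.537, -0.228, 0.0307]
tool_rot: [3.142, 0.0, 2.802]
contact_force: [-0.4, -0.8, -2.6]
opening: 0.0355
grip_force: 30.0
```

>>> {"op": "send_rows", "data": {
  "targets": [
    [0.2,0,0,-0.001,0],
    [0.2,0,0,0,0],
    [0.2,0,0,0,0]
  ]
}}

```text
time: 10.1
tool_pos: [0.537, -0.228, 0.0307]
tool_rot: [-3.142, 0.0, 2.802]
contact_force: [-2.1, 2.0, 5.8]
opening: 0.0352
grip_force: 30.0
```

The lid is resting on the tray floor, so I'll release it.

>>> {"op": "send_rows", "data": {
  "targets": [
    [1,0,0,0,0],
    [1,0,0,0,0],
    [1,0,0,0,0],
    [1,0,0,0,0],
    [1,0,0,0,0]
  ]
}}

```text
time: 10.6
tool_pos: [0.537, -0.228, 0.0297]
tool_rot: [3.141, -0.0, 2.802]
contact_force: [-0.1, 0.0, 0.1]
opening: 0.0709
grip_force: 0.0
```

>>> {"op": "send_rows", "data": {
  "targets": [
    [1,0,0,0,0],
    [1,0,0,0.02,0],
    [1,0,0,0.04,0],
    [1,0,0,0.045,0],
    [1,0,0,0.045,0]
  ]
}}

```text
time: 11.1
tool_pos: [0.5366, -0.2278, 0.1811]
tool_rot: [3.141, -0.001, 2.802]
contact_force: [1.8, -0.8, -0.3]
opening: 0.0919
grip_force: 0.0
```

>>> {"op": "send_rows", "data": {
  "targets": [
    [1,0,0.02,0.04,0],
    [1,-0.002,0.04,0,0],
    [1,-0.003,0.045,0,0],
    [1,-0.003,0.045,0,0],
    [1,-0.003,0.045,0,0]
  ]
}}

```text
time: 11.6
tool_pos: [0.5255, -0.0314, 0.2199]
tool_rot: [3.141, 0.0, 2.801]
contact_force: [0.1, -0.4, 0.4]
opening: 0.0922
grip_force: 0.0
```

```bash
python3 - <<'E'
from h import *
print(observe()["tool_pos"],observe()["tool_rot"])
a,d=read_camera("top");T=pose("top");cv2.imwrite("pics/t2.png",a[150:320,120:560,::-1])
q=np.array([[u,v,*deep("top",u,v,d,T)] for v in range(180,290) for u in range(345,460) if d[v,u]>0])
q=q[(abs(q[:,4]-.023)<.02)]
hsv=cv2.cvtColor(a,cv2.COLOR_RGB2HSV)
for u,v in((385,250),(420,215),(385,215),(420,255)): print(deep("top",u,v,d,T).round(4))
E
```

```text
[ 0.52550983 -0.03142407  0.21987851] [3.14136066e+00 2.93443222e-04 2.80124746e+00]
[ 0.4941 -0.183   0.0266]
[ 0.5849 -0.2707  0.0225]
[ 0.5827 -0.1825  0.0213]
[ 0.4839 -0.271   0.0258]
```

View pics/t2.png

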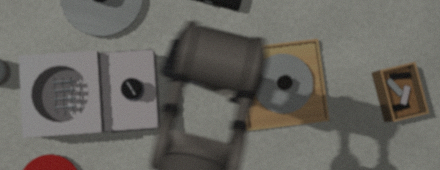

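The top crop shows the lid flat and centred in the tray (knob at crop 285,83), with its flange at about z 0.023 as expected. The stop is still latched (crop 131,90). I'll move to it, pre-rotating the fingers away from the tank wall.

>>> {"op": "send_rows", "data": {
  "targets": [
    [1,-0.004,0.035,0,-0.1],
    [1,-0.004,0.035,0,-0.1],
    [1,-0.004,0.035,0,-0.1],
    [1,-0.004,0.035,0,-0.1],
    [1,-0.004,0.031,0,-0.1]
  ],
  "grip_force": 15
}}

```text
time: 12.15
tool_pos: [0.5056, 0.1394, 0.2198]
tool_rot: [3.141, -0.0, 2.298]
contact_force: [-0.3, 0.3, 0.3]
opening: 0.0915
grip_force: 0.0
```

>>> {"op": "send_rows", "data": {
  "targets": [
    [1,0,0,0,0],
    [1,0,0,0,0],
    [1,0,0,0,0]
  ]
}}

```text
time: 12.45
tool_pos: [0.5061, 0.1371, 0.2197]
tool_rot: [-3.141, 0.0, 2.302]
contact_force: [-0.9, -0.7, -0.4]
opening: 0.0917
grip_force: 0.0
```

```bash
python3 - <<'E'
from h import *
T=pose("wrist");a,d=read_camera("wrist");o=observe()
print(o["tool_pos"],o["tool_rot"],o["opening"],o["qpos"][5])
q=np.array([[u,v,*deep("wrist",u,v,d,T)] for v in range(100,330) for u in range(220,420) if d[v,u]>0])
q=q[(abs(q[:,4]-.135)<.005)&(np.hypot(q[:,2]-.506,q[:,3]-.14)<.035)];print(len(q),q[:,2:].mean(0),cv2.minEnclosingCircle(q[:,2:4].astype(np.float32)))
E
```

```text
[0.50617994 0.1369151  0.2197023 ] [-3.14142658e+00  2.05255027e-04  2.30145376e+00] 0.09218408385849938 -0.6124640150463128
4128 [0.50577508 0.14167698 0.13493944] ((0.5068345665931702, 0.14042812585830688), 0.02395419031381607)
```

>>> {"op": "send_rows", "data": {
  "targets": [
    [1,0,0.003,-0.03,0],
    [1,0,0,-0.035,0],
    [1,0,0,-0.03,0],
    [1,0,0,-0.015,0],
    [1,0,0,-0.004,0]
  ]
}}

```text
time: 13.0
tool_pos: [0.5051, 0.1397, 0.1038]
tool_rot: [-3.138, -0.002, 2.301]
contact_force: [-0.3, -0.4, -0.0]
opening: 0.0919
grip_force: 0.0
```

>>> {"op": "send_rows", "data": {
  "targets": [
    [0.4,0,0,0,0],
    [0.4,0,0,0,0],
    [0.4,0,0,0,0],
    [0.4,0,0,0,0],
    [0.4,0,0,0,0]
  ]
}}

```text
time: 13.5
tool_pos: [0.5062, 0.1411, 0.1063]
tool_rot: [3.141, 0.001, 2.302]
contact_force: [0.3, -0.2, 0.5]
opening: 0.0566
grip_force: 0.0
```

>>> {"op": "send_rows", "data": {
  "targets": [
    [0.4,0,0,0,0],
    [0.4,0,0,0,0],
    [0.4,0,0,0,0]
  ]
}}

```text
time: 13.8
tool_pos: [0.5063, 0.1412, 0.106]
tool_rot: [3.141, 0.0, 2.302]
contact_force: [1.4, 2.5, 1.5]
opening: 0.0472
grip_force: 15.0
```

Gripped (47 mm opening). Turning it clockwise.

>>> {"op": "send_rows", "data": {
  "targets": [
    [0.4,0,0,0,-0.12],
    [0.4,0,0,0,-0.12],
    [0.4,0,0,0,-0.12],
    [0.4,0,0,0,-0.12],
    [0.4,0,0,0,-0.12]
  ]
}}

```text
time: 14.3
tool_pos: [0.5074, 0.1417, 0.1065]
tool_rot: [3.138, -0.001, 1.697]
contact_force: [2.8, 3.4, 3.4]
opening: 0.0473
grip_force: 15.0
```

>>> {"op": "send_rows", "data": {
  "targets": [
    [0.4,0,0,0,-0.1],
    [0.4,0,0,0,-0.05],
    [0.4,0,0,0,0]
  ]
}}

```text
time: 14.6
tool_pos: [0.5076, 0.1417, 0.1067]
tool_rot: [3.137, -0.001, 1.551]
contact_force: [3.6, 4.7, 3.7]
opening: 0.047
grip_force: 15.0
```

>>> {"op": "send_rows", "data": {
  "targets": [
    [1,0,0,0,0],
    [1,0,0,0,0],
    [1,0,0,0,0],
    [1,0,0,0,0],
    [1,0,0,0,0]
  ]
}}

```text
time: 15.1
tool_pos: [0.5058, 0.1409, 0.1056]
tool_rot: [-3.141, 0.0, 1.552]
contact_force: [0.1, -0.6, -0.2]
opening: 0.0824
grip_force: 0.0
```

>>> {"op": "send_rows", "data": {
  "targets": [
    [1,0,0,0,0],
    [1,0,0,0.02,0],
    [1,0,0,0.035,0],
    [1,0,0,0.035,0],
    [1,0,0,0.03,0]
  ]
}}

```text
time: 15.6
tool_pos: [0.506, 0.141, 0.2275]
tool_rot: [3.141, -0.0, 1.552]
contact_force: [0.2, 1.0, 0.0]
opening: 0.0917
grip_force: 0.0
```

>>> {"op": "send_rows", "data": {
  "targets": [
    [1,0,0,0,0],
    [1,0,0,0,0],
    [1,0,0,0,0]
  ]
}}

```text
time: 15.9
tool_pos: [0.5052, 0.1409, 0.2245]
tool_rot: [-3.139, 0.0, 1.552]
contact_force: [-0.7, -0.5, 0.1]
opening: 0.0921
grip_force: 0.0
```

```bash
python3 - <<'E'
from h import *
T=pose("wrist");a,d=read_camera("wrist");print(observe()["tool_pos"])
q=np.array([deep("wrist",u,v,d,T) for v in range(100,330) for u in range(220,420) if d[v,u]>0])
q=q[(q[:,2]>.12)&(q[:,2]<.16)&(np.hypot(q[:,0]-.506,q[:,1]-.14)<.02)];print(len(q),np.median(q,0))
E
```

```text
[0.50521079 0.14090792 0.22434553]
3190 [0.50612537 0.14081691 0.14449902]
```

The head top is back at 0.144, so the stop is up, and the robot is clear of everything. Handing in.

```bash
python3 -c "
from cell import *
print(hand_in())"
```

```text
the job is handed in; nothing more can be done
None
```

The job is done and handed in: the stop was latched, the lid set flat and centred in the tray, and the stop then turned and back up at 144 mm; I saw no contact with the case, jar or bin but didn't measure them afterwards, and the hand-in returned no verdict.

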